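Fit the crank lever on the stage drive's splined shaft

ROBOT

A 7-joint arm with a two-finger parallel gripper is mounted at the origin on a cart in front of the work surface, level with it; the furniture and walls round the work are solid. World frame = base frame: x ahead of the robot, y to its left, z up, the work surface at z = 0. Lengths are in m, angles in rad, forces in N, time in s.
With the tool pointing down it reaches from about 0.4 to 0.85 m from the base axis. Payload 10.4 kg.
Tool frame: the origin (TCP) lies midway between the tips of the shut fingers; the grasp point (between the pads) lies 19 mm behind it; z points along the fingers, y is the direction in which the jaws open and shut (so a half turn about z gives the same grasp; the last joint's range is limited). The gripper opens to 85 mm and grips with 20 to 120 N. Pads are 22 mm wide; open, the fingers measure 114 mm over their backs; the gripper's body (76 mm by 85 mm) begins 54 mm behind the grasp point. The pads swing forward as they close: fully open they stand 13 mm farther back than shut.
Start: joints at [-1.151, 0.332, -0.065, 1.46, 0.022, 1.35, -0.088], TCP at [0.268, 0.565, 0.231] pointing down, gripper open.
Joint ranges: [-2.6, 2.6], [-0.5, 2.12], [-1.47, 1.34], [0.16, 2.42], [-1.27, 4.41], [0.06, 2.06], [-2.6, 2.6]. Speed limits (rad/s): [2.22, 2.22, 2.79, 2.79, 3.14, 3.14, 3.14].

INTERFACE

Orientations are given as a unit quaternion [x, y, z, w].
In Python, from workcell import manip, viewer gives the robot as it stands.
- The arm moves only by the tool move_arm, never from a script. Its argument "deltas" is a list of rows, each a list of 7 numbers: the shift along the tool's x, y, z in m, then the turn, a rotation vector about the tool's x, y, z in degrees, then the opening, from -1 (shut) to 1 (fully open). In form: [[dx, dy, dz, wx, wy, wz, gripper], ...]. A call has 1 to 10 rows; each row shifts and turns the commanded pose from where the row before left it, along the tool's axes as they then stand; what a row does not reach is not made up. A row lasts 1/8 s, in which the tool goes at most 62.5 mm and 10.7 degrees, less where a joint would pass 70% of its speed; a pose out of reach is approached as far as the arm can. A call with a gripper value outside its range is refused whole. The fingers move at their own pace and stop on an object; "force" is the grip in N (left out, the last holds). Time passes only in rows, so rows that do not move let the fingers close. It gives the time, the measured TCP pose, the force and the opening at its end, in the units of the state.
- manip.get_obs(): the state, without advancing time (a new reading comes with each control period).
- viewer.camera(name): name is "side" or "top"; returns (picture, depth): 384x512x3 uint8, red, green, blue; 384x512 float32, m along the optical axis (not along the pixel's ray), 0 where there is no reading.
- viewer.calibration(name): a dict with "fx", "fy", "cx", "cy" (pixels), "R" (3x3) and "t" (3): a world point X has camera coordinates R X + t. Camera axes: x right, y down, z forward; pixel columns grow to the right and rows downward; lengths in m; the calibration is good to about 2 mm. A picture is of the moment at which its call begins. calibration takes no time and is no camera call.
- manip.hand_in(): hands the job in, once; it reports no verdict.
The state is a dict: "clock": time; "joint_pos": joint angles; "joint_velocities": joint speeds; "tau": joint torques, N m; "position": TCP position; "ee_rot": TCP orientation; "ft_force": force on the tool from outside, world axes, zero at the start; "torque": the same for the moment, N m; "grip_width": opening from 0.0 (shut) to 1.0 (fully open).
Only numpy, scipy, OpenCV 4.12 (cv2) and the standard library are available. Lean on these libraries where they do the work, as an engineer would, in place of code of your own. Each camera call takes 0.05 s, during which the arm holds its last target.

TASK

Fit the crank lever onto the splined shaft of the stage drive box: feel for the angle at which its slots meet the shaft's teeth, without forcing, and push it fully home on the shoulder. Then swing it, with the shaft, until its arm lies over the raised index rib on the box, and let go. Leave the jar, the sanding block and the tape where they are.

Things in the scene. Friction and masses are not known exactly. Their poses are not given: they have to be found in the camera images.
- drive_box: Drive box: fixed grey casing, base 120 x 104 mm, cover top 50 mm above the bench, on it a 38 mm round collar and a vertical steel splined shaft. Origin: centre of underside. z up; a raised dark index rib (22 x 5 x 4 mm) on the cover runs from the shaft towards -x. The shaft turns about its axis against some 0.12 N m of friction and stays where left; its angle at the start varies and is not reported.
- drive_seat (a point): On the shaft's axis, on its flat shoulder (34 mm across, 62 mm above the bench), where the lever's hub rests when home. Axes as drive_box (rib towards -x). Above it rise six equal straight teeth 60 degrees apart: 18 mm high, 5 mm wide, 26 mm across the tips, core 16 mm.
- shaft_tip (a point): Tip of the shaft, 28 mm above drive_seat, top of a plain tapered nose that stands 10 mm above the teeth (15 mm across at its foot, 8 mm at the tip). Axes as drive_box, not turning with the shaft.
- lever_centre (a point): Centre of the crank lever's hub, half-way up its 34 mm. z up along the bore, x along the arm to the knob. The hub is a dark hexagon 42 mm across flats, two of them facing +y and -y: grip it there, across the arm, from above. The lever is loose, about 220 g, mostly in the hub.
- lever_foot (a point): Centre of the bore at the hub's underside, 17 mm below lever_centre, same axes. Six lands 3 mm wide reach in to 19 mm across over the lower 20 mm, at 30, 90, 150 ... degrees from x; the gaps at 0, 60, 120 ... degrees take the teeth with about 0.1 rad play each way. Above them the bore is plain, 30 mm across. The lever goes on at any of six angles.
- lever_knob (a point): Middle of the lever's arm under the knob, 100 mm from the bore's axis along x, 16.5 mm above the foot. Arm 18 mm wide, 9 mm thick, round end 24 mm across; knob 22 mm across, its top 46 mm above the foot.
- lever: The whole lever, standing on its hub on the bench; origin at lever_foot. Turned wrong on the shaft, its lands sit on the teeth, foot 18 mm above the shoulder. Pressed with a few newtons it slides round on them until it drops in; pressed with over 10 N it may drag the shaft round, and over 40 N between lever and drive box is forcing.
- jar_bronze: Bystander: paint jar with a dark lid, 48 mm across, 66 mm tall; origin at the centre of its underside.
- sanding_block: Bystander: wooden sanding block 43 x 71 x 24 mm; origin at the centre of its underside.
- masking_tape: Bystander: roll of masking tape lying flat, 98 mm across, 25 mm high; origin at the centre of its underside.
There are look-alikes about, which are no part of the job. Leave any yellow look-alike of the drive_box alone.

How it is judged:
By the outcome, as a careful person would: the job done as asked, in the order asked, and still so for the second after the job is handed in, with the robot touching nothing.
It also fails if it takes over 51 s, if anything falls off the work surface, if the arm or the gripper's body presses on something with over 40 N, if the wrist force passes 120 N, or if a joint passes its speed limit or range.

## Working session

There is one attempt and no reset: what is moved stays moved. The work goes in short steps, Python scripts to look and compute and a tool call to move; the robot and the scene stay as the last step left them, time stands still between calls to the robot, and variables do not carry over. Pictures are saved under pics/ and viewed, and the job is handed in when it is done.

Besides the shell and the picture viewer there is one more tool, called after "Request:" as name(argument=value, ...), one argument or row to a line, values as JSON. move_arm: Moves the arm, as the interface text tells. Its arguments: {"type":"object","properties":{"deltas":{"type":"array"},"force":{"type":"number"}},"required":["deltas"]}

```bash
mkdir -p pics; ls
python3 - <<'E'
from workcell import manip, viewer
import cv2, numpy as np
for n in ["top","side"]:
    im,d=viewer.camera(n)
    np.savez(f"pics/{n}0.npz",im=im,d=d)
    cv2.imwrite(f"pics/{n}0.png",cv2.resize(im[:,:,::-1],(800,600),interpolation=cv2.INTER_CUBIC))
    c=viewer.calibration(n); print(n,c)
o=manip.get_obs(); print(o)
E
```

```text
pics
top {'fx': 350.4093906508524, 'fy': 350.4093906508524, 'cx': 257.28510730125663, 'cy': 194.40787255899963, 'R': array([[-1.42650316e-02, -9.99897487e-01, -1.23432419e-03],
       [-9.97724522e-01,  1.43153629e-02, -6.58851201e-02],
       [ 6.58960358e-02,  2.91662194e-04, -9.97826452e-01]]), 't': array([0.14961871, 0.50144006, 0.98804908])}
side {'fx': 347.8532033610912, 'fy': 347.8532033610912, 'cx': 257.94674681211023, 'cy': 190.69285017649247, 'R': array([[-0.99753291,  0.06997767, -0.00558791],
       [ 0.05017036,  0.65497144, -0.7539863 ],
       [-0.04910228, -0.7524065 , -0.65686637]]), 't': array([ 0.48333899, -0.06279139,  1.40295658])}
{'clock': 0.1, 'joint_pos': array([-1.15062897,  0.3328232 , -0.06472023,  1.46087926,  0.02159009,
        1.34988121, -0.08848755]), 'joint_velocities': array([ 4.37254862e-06, -2.02839057e-03,  9.12251823e-04, -3.05035085e-03,
        3.52185970e-04,  1.35840162e-04, -6.63311736e-04]), 'tau': array([ 1.38136678e-03, -6.26746345e+01,  4.90168040e-02, -3.92432928e+01,
        1.63035560e-02,  6.92811271e-03,  6.59967100e-05]), 'position': array([0.26761885, 0.56442806, 0.23057599]), 'ee_rot': array([ 2.19555761e-01,  9.75599738e-01, -6.36458754e-04, -1.21668080e-04]), 'ft_force': array([0.12356321, 0.07006529, 0.13116152]), 'torque': array([-0.01495036, -0.03971562, -0.02987991]), 'grip_width': 1.000952300348454}
```

View pics/top0.png

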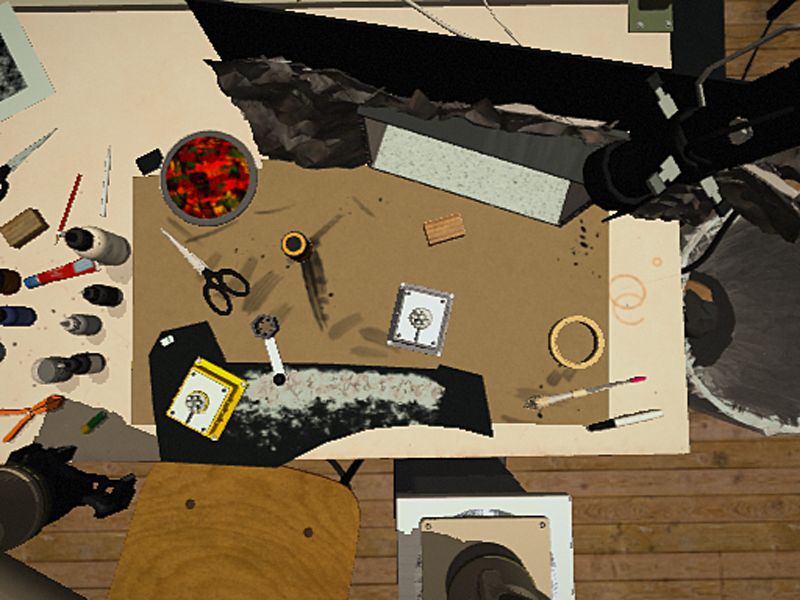

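View pics/side0.png

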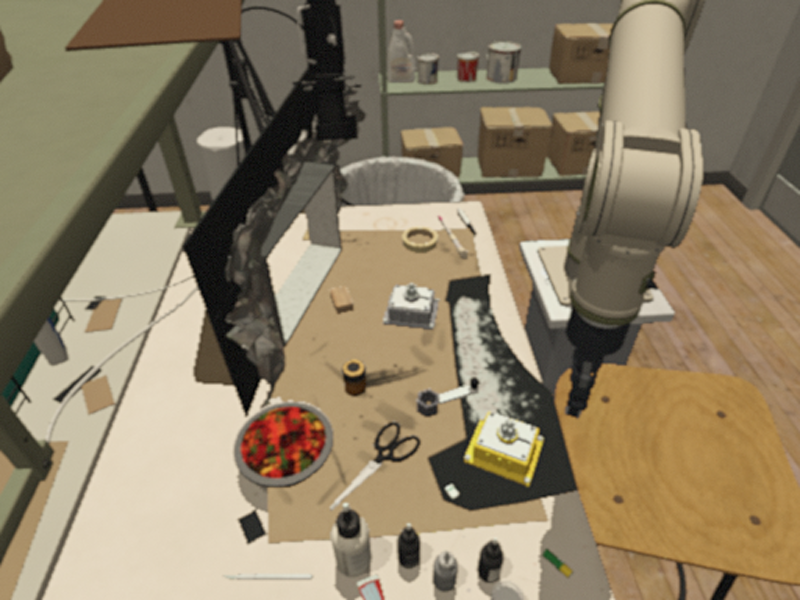

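The top picture shows the grey drive box at (420,318), the yellow look-alike at (205,398), the lever hub at (265,327) and its knob at (279,379). It also shows the jar at (296,246), the sanding block at (444,229) and the tape at (577,341). What could be taken for the target: the grey box or the yellow box. I choose the grey one. The lever is the only hexagonal hub in view. I'll check both in close crops.

```bash
cat > h.py <<'E'
import numpy as np, cv2
from workcell import viewer
def cal(n): return viewer.calibration(n)
def pix2w(n,u,v,z):
    c=cal(n); ray=c["R"].T@np.array([(u-c["cx"])/c["fx"],(v-c["cy"])/c["fy"],1.0]); o=-c["R"].T@c["t"]
    return o+ray*(z-o[2])/ray[2]
def cloud(n,d):
    c=cal(n); v,u=np.mgrid[0:384,0:512]
    P=np.stack([(u-c["cx"])/c["fx"]*d,(v-c["cy"])/c["fy"]*d,d],-1)
    return (P-c["t"])@c["R"]
def w2pix(n,X):
    c=cal(n); p=c["R"]@np.array(X)+c["t"]; return c["fx"]*p[0]/p[2]+c["cx"],c["fy"]*p[1]/p[2]+c["cy"]
E
python3 - <<'E'
import numpy as np,cv2
from h import *
a=np.load("pics/top0.npz");im=a["im"]
A=cv2.resize(im[175:232,240:297,::-1],(390,390),interpolation=cv2.INTER_NEAREST)
B=cv2.resize(im[195:252,145:202,::-1],(390,390),interpolation=cv2.INTER_NEAREST)
cv2.imwrite("pics/crop0.png",np.hstack([A,B]))
P=cloud("top",a["d"]); 
s=np.load("pics/side0.npz");S=cloud("side",s["d"])
cv2.imwrite("pics/crop1.png",np.hstack([cv2.resize(s["im"][175:215,240:285,::-1],(400,390),interpolation=cv2.INTER_NEAREST),cv2.resize(s["im"][235:275,260:310,::-1],(400,390),interpolation=cv2.INTER_NEAREST)]))
for nm,(u,v) in dict(box=(269,203),hub=(170,209),knob=(178.5,243),jar=(189,157),bl=(284,147),tape=(369,218)).items():
    print(nm,P[int(v),int(u)])
E
```

```text
box [0.4753903  0.11166392 0.0901505 ]
hub [ 4.65757222e-01  3.96853802e-01 -1.87230496e-04]
knob [0.37056415 0.36249375 0.04839136]
jar [0.60655588 0.32916943 0.06225185]
bl [0.63788217 0.06396277 0.02633549]
tape [ 0.43141273 -0.18008277  0.0016412 ]
```

View pics/crop0.png

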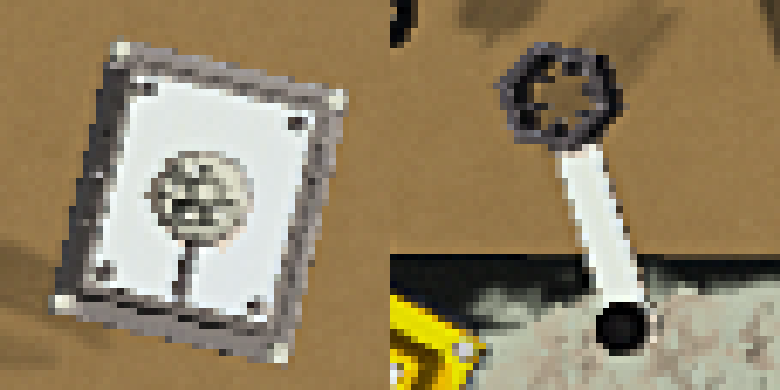

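View pics/crop1.png

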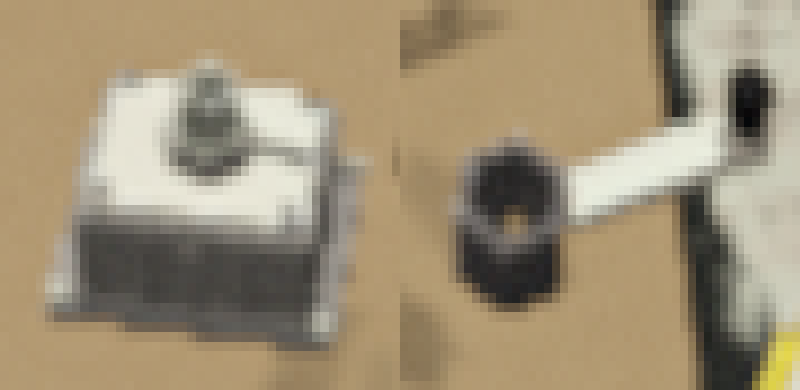

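Run:
```python
import numpy as np,cv2
from h import *
for n in ["top","side"]:
    a=np.load(f"pics/{n}0.npz");P=cloud(n,a["d"]).reshape(-1,3)
    def near(x,y,r,z0,z1):
        return P[(np.hypot(P[:,0]-x,P[:,1]-y)<r)&(P[:,2]>z0)&(P[:,2]<z1)]
    print(n,"bench z",np.median(near(.52,.25,.04,-.02,.02)[:,2]))
    H=near(.466,.397,.035,.027,.045)
    (c,r)=cv2.minEnclosingCircle(H[:,:2].astype(np.float32)); print("hub",len(H),c,r,np.median(H[:,2]),H[:,:2].mean(0))
    K=near(.37,.365,.03,.035,.06)
    print("knob",len(K),K.mean(0), (K.min(0)+K.max(0))/2)
    A=near(.42,.38,.035,.012,.027); v=np.linalg.svd(A-A.mean(0))[2][0]; print("arm",len(A),A.mean(0),v,np.degrees(np.arctan2(v[1],v[0])))
    S=near(.475,.112,.03,.058,.2); print("shaft all",len(S),S.mean(0)); 
    for zz in [(.056,.068),(.068,.085),(.083,.1)]:
        T=near(.475,.112,.03,*zz); print(zz,len(T),T.mean(0) if len(T) else 0)
    C=near(.475,.112,.075,.043,.055); rc=cv2.minAreaRect((C[:,:2]*1000).astype(np.float32)); print("cover",len(C),np.median(C[:,2]),rc)
```

```text
top bench z 0.0018493821276501098
hub 107 (0.4652973413467407, 0.39253491163253784) 0.023184001445770264 0.03456477904746931 [0.46641244 0.39259905]
knob 50 [0.37132269 0.36169496 0.04530869] [0.37148731 0.36216574 0.04371564]
arm 149 [0.4173571  0.37705603 0.02187884] [-0.96244871 -0.27145046  0.00267026] -164.2493465568033
shaft all 141 [0.47603554 0.11022109 0.0699594 ]
(0.056, 0.068) 93 [0.47576131 0.11078077 0.06191066]
(0.068, 0.085) 32 [0.47562272 0.11014871 0.07994787]
(0.083, 0.1) 24 [0.47578096 0.10981933 0.08809022]
cover 879 0.05045399162324475 ((476.0519104003906, 109.90141296386719), (83.70481872558594, 97.67697143554688), 76.22126007080078)
side bench z 0.002193216485627645
hub 101 (0.46516937017440796, 0.3959381580352783) 0.02377743273973465 0.033990045724167674 [0.46608789 0.39637783]
knob 39 [0.37100479 0.36928996 0.04370773] [0.3697041  0.36749906 0.04230844]
arm 116 [0.41536299 0.3819475  0.02096436] [ 0.95610623  0.29293793 -0.00694588] 17.03435093990047
shaft all 81 [0.4762963  0.11921894 0.07074379]
(0.056, 0.068) 48 [0.4749053  0.12142875 0.0615812 ]
(0.068, 0.085) 30 [0.47623022 0.1180417  0.07739518]
(0.083, 0.1) 11 [0.47605229 0.11492069 0.08747   ]
cover 338 0.0504398274413253 ((476.3289794921875, 115.71623229980469), (82.9409408569336, 98.2616195678711), 75.94493103027344)
```

Crops: the grey box has its rib running from the collar towards the robot, down in the crop from (195,240) to (182,300). The lever's hexagon is at (560,97) in the crop, with its arm going down to the knob at (622,328). Heights match: cover 50 mm, tip 88–90, hub top 34, arm length about 99 mm. The two cameras differ by about 4 mm in y, so I'll calibrate against the gripper itself.

Request:
move_arm(
  deltas=[
    [0,0,0,0,0,-8.4,1],
    [0,0,0,0,0,-8.4,1],
    [0,0,0,0,0,-8.4,1],
    [0,0,0,0,0,-8.4,1],
    [0,0,0,0,0,-8.4,1],
  ],
  force=60,
)

```text
clock: 0.72
position: [0.2677, 0.5645, 0.2308]
ee_rot: [-0.147, 0.989, -0.0, -0.0]
ft_force: [-1.0, 0.0, -0.5]
grip_width: 1.0
```

Request:
move_arm(
  deltas=[
    [-0.0175,-0.0275,0.0135,0,0,0,1],
    [-0.0175,-0.0275,0.0135,0,0,0,1],
    [-0.0175,-0.0275,0.0135,0,0,0,1],
    [-0.0175,-0.0275,0.0135,0,0,0,1],
    [-0.0175,-0.0275,0.0135,0,0,0,1],
    [-0.0175,-0.0275,0.0135,0,0,0,1],
    [-0.0175,-0.0275,0.0135,0,0,0,1],
    [-0.0175,-0.0275,0.0135,0,0,0,1],
    [0,0,0,0,0,0,1],
  ],
)

```text
clock: 1.85
position: [0.4666, 0.3907, 0.1217]
ee_rot: [-0.142, 0.99, -0.001, -0.001]
ft_force: [-0.4, -0.1, -0.3]
grip_width: 1.005
```

Run:
```python
from workcell import manip, viewer
import cv2, numpy as np
from h import *
ims=[]
for n in ["top","side"]:
    im,d=viewer.camera(n)
    np.savez(f"pics/{n}1.npz",im=im,d=d)
    u,v=map(int,w2pix(n,[.465,.394,.08])); print(n,u,v)
    ims.append(cv2.resize(im[v-40:v+40,u-40:u+40,::-1],(400,400),interpolation=cv2.INTER_NEAREST))
cv2.imwrite("pics/c1.png",np.hstack(ims))
o=manip.get_obs(); print({k:np.round(o[k],4) for k in ["clock","position","ee_rot","joint_pos","ft_force","torque","grip_width"]})
x=o["ee_rot"]; print(np.degrees(2*np.arctan2(x[1],x[0])))
print("tip px top,side",w2pix("top",o["position"]),w2pix("side",o["position"]))
```

```text
top 163 208
side 273 244
{'clock': np.float64(1.95), 'position': array([0.4645, 0.3941, 0.123 ]), 'ee_rot': array([-1.445e-01,  9.895e-01,  0.000e+00, -4.000e-04]), 'joint_pos': array([-0.7454,  0.377 , -0.0409,  1.6344,  0.0161,  1.1312,  1.0705]), 'ft_force': array([-0.9172, -0.6207, -0.4803]), 'torque': array([0.0656, 0.0328, 0.0282]), 'grip_width': np.float64(0.9997)}
196.6131236653593
tip px top,side (np.float64(159.04032062812215), np.float64(208.28887769753663)) (np.float64(274.19347206946), np.float64(234.35593679701822))
```

View pics/c1.png

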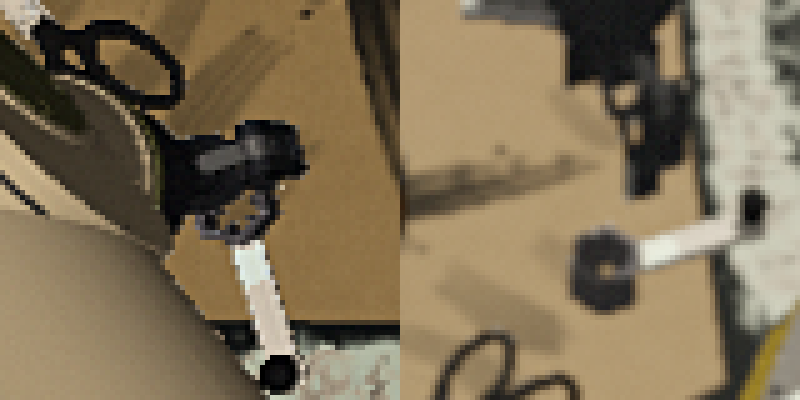

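Run:
```python
import numpy as np
from h import *
p=np.array([.4645,.3941,.136]);y=np.array([-.287,.958,0]);x=np.array([-.958,-.287,0])
for s in(-1,1):
  for r in (.0425,.057):
   for w in (-.011,.011):
    q=p+s*r*y+w*x
    print(s,r,w,*[tuple(np.round((np.array(w2pix(n,q))-np.array(o))*5)) for n,o in (("top",(123,168)),("side",(233,204)))])
for n in("top","side"):
    a=np.load(f"pics/{n}1.npz");P=cloud(n,a["d"])
    m=(abs(P[...,0]-.4645)<.08)&(abs(P[...,1]-.394)<.1)&(P[...,2]>.125)&(P[...,2]<.2)
    Q=P[m]; L=(Q-p)@np.stack([x,y,[0,0,1]]).T
    print(n,len(L))
    if n=="side":
      for lo in np.arange(.0,.06,.01)-.005:
        k=(L[:,2]>=lo)&(L[:,2]<lo+.01)
        if k.any(): print(lo,k.sum(),np.round(np.percentile(L[k][:,0],[2,50,98]),4),np.round(np.percentile(L[k][:,1],[2,50,98]),4))
    else:
      print(np.round(np.percentile(L,[1,25,50,75,99],axis=0),3))
```

```text
-1 0.0425 -0.011 (np.float64(248.0), np.float64(155.0)) (np.float64(161.0), np.float64(91.0))
-1 0.0425 0.011 (np.float64(260.0), np.float64(196.0)) (np.float64(196.0), np.float64(82.0))
-1 0.057 -0.011 (np.float64(275.0), np.float64(146.0)) (np.float64(152.0), np.float64(75.0))
-1 0.057 0.011 (np.float64(288.0), np.float64(188.0)) (np.float64(187.0), np.float64(65.0))
1 0.0425 -0.011 (np.float64(86.0), np.float64(205.0)) (np.float64(218.0), np.float64(195.0))
1 0.0425 0.011 (np.float64(98.0), np.float64(247.0)) (np.float64(254.0), np.float64(184.0))
1 0.057 -0.011 (np.float64(58.0), np.float64(214.0)) (np.float64(228.0), np.float64(214.0))
1 0.057 0.011 (np.float64(70.0), np.float64(256.0)) (np.float64(265.0), np.float64(203.0))
top 57
[[-0.013 -0.079  0.007]
 [-0.001 -0.077  0.052]
 [ 0.007 -0.073  0.056]
 [ 0.01  -0.053  0.06 ]
 [ 0.013 -0.036  0.064]]
side 189
-0.005 8 [-0.0109 -0.0069  0.0079] [-0.0458 -0.0424  0.0477]
0.005 28 [-0.0123 -0.0027  0.0055] [-0.0455 -0.0425  0.0565]
0.015 31 [-0.0127 -0.007   0.0032] [-0.045   0.0477  0.056 ]
0.024999999999999998 19 [-0.0126 -0.0076  0.0029] [-0.0443  0.0453  0.0569]
0.035 16 [-0.0129 -0.0084 -0.0019] [-0.0484 -0.0443  0.0528]
0.045000000000000005 42 [-0.0147 -0.0105  0.0074] [-0.0691  0.0553  0.0741]
```

Request:
move_arm(
  deltas=[
    [0,0.0015,0.02,0,0,0,1],
    [0,0,0.02,0,0,0,1],
    [0,0,0.02,0,0,0,1],
    [0,0,0.02,0,0,0,1],
    [0,0,0.02,0,0,0,1],
    [0,0,0.012,0,0,0,1],
    [0,0,0.009,0,0,0,1],
    [0,0,0,0,0,0,1],
  ],
)

```text
clock: 2.95
position: [0.4644, 0.3953, 0.0019]
ee_rot: [-0.145, 0.989, -0.0, -0.0]
ft_force: [0.0, -0.4, 0.3]
grip_width: 1.002
```

Request:
move_arm(
  deltas=[
    [0,0,0,0,0,0,-1],
    [0,0,0,0,0,0,-1],
    [0,0,0,0,0,0,-1],
    [0,0,0,0,0,0,-1],
    [0,0,0,0,0,0,-1],
    [0,0,0,0,0,0,-1],
    [0,0,0,0,0,0,-1],
    [0,0,0,0,0,0,-1],
  ],
  force=60,
)

```text
clock: 3.95
position: [0.465, 0.3957, 0.0031]
ee_rot: [-0.145, 0.989, 0.0, 0.001]
ft_force: [0.2, -1.3, 6.2]
grip_width: 0.48
```

```bash
cat > st.py <<'E'
from workcell import manip
import numpy as np
o=manip.get_obs(); print({k:np.round(o[k],4).tolist() for k in ["clock","position","ee_rot","joint_pos","ft_force","torque","grip_width"]})
x=o["ee_rot"]; print("yaw",np.degrees(2*np.arctan2(x[1],x[0])))
E
python3 st.py
```

```text
{'clock': 3.95, 'position': [0.465, 0.3957, 0.0031], 'ee_rot': [-0.1445, 0.9895, 0.0003, 0.0006], 'joint_pos': [-0.7471, 0.5192, -0.0414, 1.7136, 0.0262, 0.9081, 1.0618], 'ft_force': [0.1659, -1.276, 6.2327], 'torque': [-0.2975, 0.0564, -0.0215], 'grip_width': 0.4798}
yaw 196.62219120977593
```

Request:
move_arm(
  deltas=[
    [0,0,-0.01,0,0,0,-1],
    [0,0,-0.02,0,0,0,-1],
    [0,0,-0.02,0,0,0,-1],
    [0,0,-0.02,0,0,0,-1],
    [0,0,-0.02,0,0,0,-1],
    [0,0,-0.02,0,0,0,-1],
    [0,0,-0.02,0,0,0,-1],
    [0,0,0,0,0,0,-1],
  ],
)

```text
clock: 4.95
position: [0.4652, 0.3962, 0.1346]
ee_rot: [-0.145, 0.989, 0.001, 0.001]
ft_force: [0.8, 0.9, -2.2]
grip_width: 0.479
```

```bash
python3 st.py;python3 - <<'E'
from workcell import manip, viewer
import cv2, numpy as np
from h import *
ims=[]
for n in ["top","side"]:
    im,d=viewer.camera(n)
    np.savez(f"pics/{n}2.npz",im=im,d=d)
    u,v=map(int,w2pix(n,[.465,.394,.12])); print(n,u,v)
    ims.append(cv2.resize(im[v-40:v+40,u-40:u+40,::-1],(400,400),interpolation=cv2.INTER_NEAREST))
    P=cloud(n,d).reshape(-1,3)
    x=np.array([-.958,-.287,0]);y=np.array([-.287,.958,0]);p=manip.get_obs()["position"]
    L=(P-p)@np.stack([x,y,[0,0,1]]).T
    k=(L[:,0]>.035)&(L[:,0]<.085)&(abs(L[:,1])<.03)&(L[:,2]>.005)&(L[:,2]<.03); A=L[k]
    if k.sum()>5: print("arm",k.sum(),A.mean(0),np.degrees(np.arctan2(*np.linalg.svd(A-A.mean(0))[2][0][[1,0]])),np.percentile(A[:,1],[3,97]))
    k=(abs(L[:,0]-.1)<.03)&(abs(L[:,1])<.03)&(L[:,2]>.032)&(L[:,2]<.06); A=L[k]
    if k.sum()>5: print("knob",k.sum(),A.mean(0),A.min(0),A.max(0))
    k=(abs(L[:,0])<.03)&(abs(L[:,1])<.03)&(L[:,2]>-.01)&(L[:,2]<.03); A=L[k]
    if k.sum()>5: print("hub",k.sum(),A.mean(0),A.min(0),A.max(0))
cv2.imwrite("pics/c2.png",np.hstack(ims))
E
```

```text
{'clock': 4.95, 'position': [0.4652, 0.3962, 0.1346], 'ee_rot': [-0.1446, 0.9895, 0.0011, 0.0014], 'joint_pos': [-0.7475, 0.3671, -0.0407, 1.6219, 0.016, 1.1493, 1.069], 'ft_force': [0.7599, 0.9232, -2.2412], 'torque': [0.0213, -0.0109, 0.0386], 'grip_width': 0.4791}
yaw 196.62561608893017
top 159 208
arm 134 [ 0.0571062  -0.00322507  0.01978671] -6.672479709498724 [-0.01017874  0.00596495]
hub 56 [ 0.01944241 -0.00852382  0.01805529] [ 0.00611857 -0.02825148 -0.00134244] [0.0293735  0.00764569 0.02968434]
side 274 235
arm 90 [0.06360699 0.00447938 0.01855084] 174.14317907584774 [-0.00627752  0.01086061]
knob 47 [0.0961283  0.00521042 0.04048635] [ 0.08833424 -0.00324642  0.03249348] [0.10611702 0.01404826 0.04744162]
hub 94 [-0.01264257  0.00844988  0.015772  ] [-0.02489205 -0.01571836 -0.0010822 ] [0.0121905  0.02899309 0.02947078]
```

View pics/c2.png

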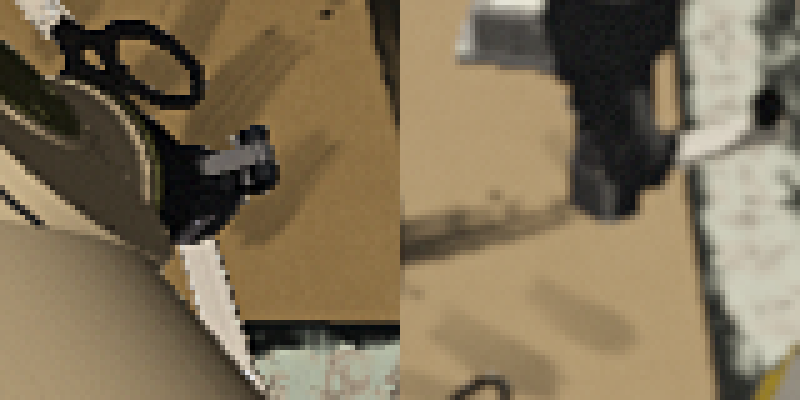

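Run:
```python
import numpy as np
from h import *
x=np.array([-.958,-.287,0]);y=np.array([-.287,.958,0])
for n in("top","side"):
  for f,p,z0,z1 in ((0,[.465,.3957,.0031],.012,.026),(2,[.4652,.3962,.1346],.007,.028)):
    a=np.load(f"pics/{n}{f}.npz");P=cloud(n,a["d"]).reshape(-1,3);c=a["im"].reshape(-1,3).astype(int)
    L=(P-np.array(p))@np.stack([x,y,[0,0,1]]).T
    k=(L[:,0]>.03)&(L[:,0]<.085)&(abs(L[:,1])<.03)&(L[:,2]>z0)&(L[:,2]<z1)&(c.min(1)>130); A=L[k]
    # slope by midline in bins
    b=[]
    for e in np.arange(.03,.085,.006):
        q=A[(A[:,0]>=e)&(A[:,0]<e+.006)]
        if len(q)>4: b.append((e+.003,q[:,1].mean(),q[:,2].mean(),len(q)))
    b=np.array(b);print(n,f,len(A),"slope deg",np.degrees(np.polyfit(b[:,0],b[:,1],1)[0]),"y0",np.polyval(np.polyfit(b[:,0],b[:,1],1),0),"zslope",np.degrees(np.polyfit(b[:,0],b[:,2],1)[0]))
```

```text
top 0 121 slope deg -0.665846136377344 y0 -0.0026967542024828295 zslope 0.04606413203086173
top 2 126 slope deg -5.879862712726038 y0 0.003012834713560865 zslope -0.5384971025813117
side 0 98 slope deg 1.2459431711646518 y0 -0.0007799953899977932 zslope 0.41811961297283157
side 2 67 slope deg -9.32998940609297 y0 0.012765381053846328 zslope 1.296877268948306
```

Request:
move_arm(
  deltas=[
    [0.0088,-0.0342,0,0,0,0,-1],
    [0.0088,-0.0342,0,0,0,0,-1],
    [0.0088,-0.0342,0,0,0,0,-1],
    [0.0088,-0.0342,0,0,0,0,-1],
    [0.0088,-0.0342,0,0,0,0,-1],
    [0.0088,-0.0342,0,0,0,0,-1],
    [0.0088,-0.0342,0,0,0,0,-1],
    [0.0088,-0.0342,0,0,0,0,-1],
    [0,0,0,0,0,0,-1],
    [0,0,0,0,0,0,-1],
  ],
)

```text
clock: 6.3
position: [0.4749, 0.1137, 0.1318]
ee_rot: [-0.145, 0.989, 0.0, -0.0]
ft_force: [0.2, 0.5, -1.5]
grip_width: 0.485
```

```bash
cat > look.py <<'E'
import sys
from workcell import manip, viewer
import cv2, numpy as np
from h import *
t=sys.argv[1]; c=[float(a) for a in sys.argv[2:5]]; ims=[]
for n in ["top","side"]:
    im,d=viewer.camera(n); np.savez(f"pics/{n}{t}.npz",im=im,d=d)
    u,v=map(int,w2pix(n,c)); print(n,"crop origin",u-30,v-30)
    ims.append(cv2.resize(im[v-30:v+30,u-30:u+30,::-1],(400,400),interpolation=cv2.INTER_NEAREST))
cv2.imwrite(f"pics/c{t}.png",np.hstack(ims))
E
python3 look.py 3 .476 .114 .1; python3 st.py
```

```text
top crop origin 238 172
side crop origin 232 149
{'clock': 6.4, 'position': [0.475, 0.1142, 0.1319], 'ee_rot': [-0.1454, 0.9894, 0.0001, -0.0003], 'joint_pos': [-0.4308, 0.1154, 0.108, 1.9426, -0.0144, 1.085, 1.5458], 'ft_force': [0.349, -0.143, -1.1028], 'torque': [0.0587, -0.0216, -0.0454], 'grip_width': 0.48}
yaw 196.72143879385098
```

View pics/c3.png

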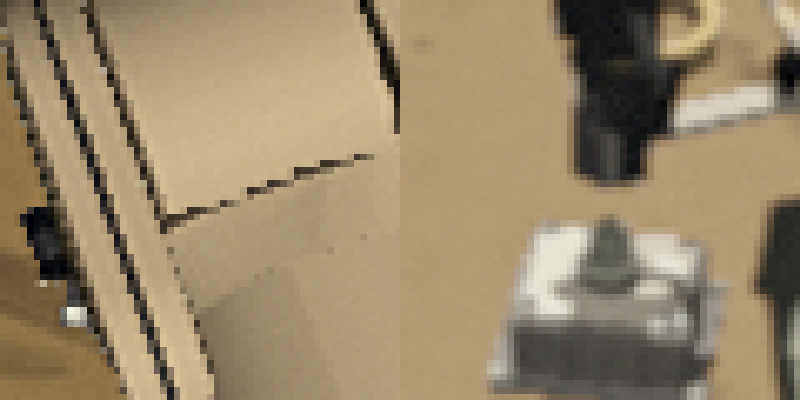

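Request:
move_arm(
  deltas=[
    [-0.001,0,0.012,0,0,0,-1],
    [0,0,0.012,0,0,0,-1],
    [0,0,0.008,0,0,0,-1],
    [0,0,0.006,0,0,0,-1],
    [0,0,0,0,0,0,-1],
  ],
)

```text
clock: 7.02
position: [0.476, 0.1134, 0.0938]
ee_rot: [-0.145, 0.989, -0.0, -0.0]
ft_force: [-0.1, 0.7, -1.5]
grip_width: 0.481
```

```bash
python3 st.py
```

```text
{'clock': 7.025, 'position': [0.476, 0.1134, 0.0938], 'ee_rot': [-0.1446, 0.9895, -0.0, -0.0004], 'joint_pos': [-0.4274, 0.164, 0.1084, 1.9774, -0.021, 1.002, 1.5519], 'ft_force': [-0.1304, 0.6851, -1.4728], 'torque': [0.0066, -0.0124, 0.0277], 'grip_width': 0.4811}
yaw 196.6299599142156
```

Foot is at about 0.091, with no contact yet. I'll go down in small steps.

Request:
move_arm(
  deltas=[
    [0,0,0.003,0,0,0,-1],
    [0,0,0.002,0,0,0,-1],
    [0,0,0,0,0,0,-1],
  ],
)

```text
clock: 7.4
position: [0.4762, 0.1134, 0.0893]
ee_rot: [-0.145, 0.989, 0.0, 0.0]
ft_force: [0.2, -0.0, -1.3]
grip_width: 0.482
```

Request:
move_arm(
  deltas=[
    [0,0,0.002,0,0,0,-1],
    [0,0,0.001,0,0,0,-1],
    [0,0,0,0,0,0,-1],
  ],
)

```text
clock: 7.78
position: [0.4762, 0.1134, 0.0862]
ee_rot: [-0.145, 0.989, -0.0, -0.0]
ft_force: [-0.4, -0.2, -1.5]
grip_width: 0.483
```

Request:
move_arm(
  deltas=[
    [0,0,0.0015,0,0,0,-1],
    [0,0,0.001,0,0,0,-1],
    [0,0,0,0,0,0,-1],
  ],
)

```text
clock: 8.15
position: [0.476, 0.1132, 0.0836]
ee_rot: [-0.145, 0.99, -0.0, -0.0]
ft_force: [-1.2, -1.9, -1.2]
grip_width: 0.481
```

Request:
move_arm(
  deltas=[
    [0,0,0.001,0,0,0,-1],
    [0,0,0,0,0,0,-1],
  ],
)

```text
clock: 8.4
position: [0.4761, 0.1132, 0.0829]
ee_rot: [-0.145, 0.99, -0.0, -0.0]
ft_force: [-3.3, -3.1, 3.9]
grip_width: 0.483
```

Request:
move_arm(
  deltas=[
    [0.0012,-0.0007,0,0,0,0,-1],
    [0,0,0,0,0,0,-1],
  ],
)

```text
clock: 8.65
position: [0.4757, 0.1128, 0.083]
ee_rot: [-0.145, 0.989, 0.0, 0.001]
ft_force: [0.3, -0.8, -0.7]
grip_width: 0.482
```

Request:
move_arm(
  deltas=[
    [0,0,0,0,0,2,-1],
    [0,0,0,0,0,2,-1],
    [0,0,0,0,0,2,-1],
    [0,0,0,0,0,2,-1],
  ],
)

```text
clock: 9.15
position: [0.4755, 0.1124, 0.0829]
ee_rot: [-0.074, 0.997, 0.0, 0.0]
ft_force: [0.8, -0.8, 1.6]
grip_width: 0.479
```

Request:
move_arm(
  deltas=[
    [0,0,0.0006,0,0,0,-1],
    [0,0,0,0,0,0,-1],
  ],
)

```text
clock: 9.4
position: [0.4756, 0.1125, 0.0828]
ee_rot: [-0.075, 0.997, 0.0, 0.0]
ft_force: [-1.8, -1.5, 7.5]
grip_width: 0.479
```

Request:
move_arm(
  deltas=[
    [0,0,0,0,0,2,-1],
    [0,0,0,0,0,2,-1],
    [0,0,0,0,0,2,-1],
  ],
)

```text
clock: 9.78
position: [0.4759, 0.1125, 0.0829]
ee_rot: [-0.022, 1.0, 0.0, 0.001]
ft_force: [-0.0, -1.1, 6.6]
grip_width: 0.483
```

```bash
python3 st.py
```

```text
{'clock': 9.775, 'position': [0.4759, 0.1125, 0.0829], 'ee_rot': [-0.0223, 0.9998, 0.0002, 0.0006], 'joint_pos': [-0.447, 0.1763, 0.1317, 1.9905, -0.0278, 0.9751, 1.3136], 'ft_force': [-0.0425, -1.0889, 6.5826], 'torque': [-0.3497, 0.0171, 0.0649], 'grip_width': 0.4827}
yaw 182.5509314146524
```

Request:
move_arm(
  deltas=[
    [0,0,-0.0002,0,0,2,-1],
    [0,0,0,0,0,2,-1],
    [0,0,0,0,0,2,-1],
  ],
)

```text
clock: 10.15
position: [0.4759, 0.1126, 0.0829]
ee_rot: [0.03, 1.0, 0.0, 0.001]
ft_force: [1.1, -0.1, 5.0]
grip_width: 0.482
```

Request:
move_arm(
  deltas=[
    [0,0,0,0,0,2,-1],
    [0,0,0,0,0,2,-1],
    [0,0,0,0,0,2,-1],
  ],
)

```text
clock: 10.52
position: [0.476, 0.1127, 0.0829]
ee_rot: [0.082, 0.997, 0.0, 0.001]
ft_force: [0.9, -0.7, 4.7]
grip_width: 0.483
```

Request:
move_arm(
  deltas=[
    [0,0,0,0,0,2,-1],
    [0,0,0,0,0,2,-1],
    [0,0,0,0,0,2,-1],
  ],
)

```text
clock: 10.9
position: [0.476, 0.1128, 0.0828]
ee_rot: [0.135, 0.991, 0.0, 0.001]
ft_force: [2.6, 0.1, 4.0]
grip_width: 0.482
```

Request:
move_arm(
  deltas=[
    [0,0,0,0,0,2,-1],
    [0,0,0,0,0,2,-1],
    [0,0,0,0,0,2,-1],
  ],
)

```text
clock: 11.28
position: [0.4759, 0.1128, 0.0827]
ee_rot: [0.186, 0.982, 0.0, 0.001]
ft_force: [2.9, 1.2, 4.8]
grip_width: 0.482
```

```bash
python3 st.py
```

```text
{'clock': 11.275, 'position': [0.4759, 0.1128, 0.0827], 'ee_rot': [0.1864, 0.9825, 0.0004, 0.0006], 'joint_pos': [-0.4839, 0.1763, 0.1713, 1.9924, -0.0364, 0.9743, 0.9011], 'ft_force': [2.8897, 1.2365, 4.8195], 'torque': [0.2336, -0.6779, 0.0403], 'grip_width': 0.4818}
yaw 158.51944087601905
```

Request:
move_arm(
  deltas=[
    [-0.0004,0.0004,0,0,0,2,-1],
    [0,0,0,0,0,2,-1],
    [0,0,0,0,0,2,-1],
  ],
)

```text
clock: 11.65
position: [0.4761, 0.1128, 0.0826]
ee_rot: [0.238, 0.971, 0.0, 0.0]
ft_force: [2.8, 1.0, 3.7]
grip_width: 0.48
```

Request:
move_arm(
  deltas=[
    [0,0,0,0,0,2,-1],
    [0,0,0,0,0,2,-1],
    [0,0,0,0,0,2,-1],
  ],
)

```text
clock: 12.02
position: [0.4747, 0.1122, 0.0816]
ee_rot: [0.288, 0.958, -0.001, -0.001]
ft_force: [0.1, -0.1, -1.9]
grip_width: 0.481
```

```bash
python3 st.py
```

```text
{'clock': 12.025, 'position': [0.4747, 0.1122, 0.0816], 'ee_rot': [0.2883, 0.9575, -0.0007, -0.001], 'joint_pos': [-0.5023, 0.1782, 0.1918, 1.9941, -0.0407, 0.9754, 0.6953], 'ft_force': [0.1297, -0.123, -1.9363], 'torque': [-0.1569, -0.1829, -0.0106], 'grip_width': 0.4814}
yaw 146.4847000398543
```

It dropped in at yaw about 147: force gone and z falling. I'll turn a little further to centre it and push down gently.

Request:
move_arm(
  deltas=[
    [0,0,0.001,0,0,2,-1],
    [0,0,0.0015,0,0,1,-1],
    [0,0,0.0015,0,0,0,-1],
    [0,0,0,0,0,0,-1],
  ],
)

```text
clock: 12.52
position: [0.4754, 0.112, 0.078]
ee_rot: [0.312, 0.95, -0.001, -0.0]
ft_force: [-0.9, -5.2, -1.3]
grip_width: 0.484
```

```bash
python3 st.py
```

```text
{'clock': 12.525, 'position': [0.4754, 0.112, 0.078], 'ee_rot': [0.3122, 0.95, -0.0005, -0.0004], 'joint_pos': [-0.506, 0.1836, 0.1966, 1.9968, -0.0429, 0.9663, 0.6477], 'ft_force': [-0.9382, -5.1833, -1.311], 'torque': [-1.0848, 0.2842, 0.0715], 'grip_width': 0.4841}
yaw 143.62166589199919
```

Request:
move_arm(
  deltas=[
    [-0.0004,-0.0006,0.001,0,0,0,-1],
    [0,0,0.002,0,0,0,-1],
    [0,0,0.002,0,0,0,-1],
    [0,0,0,0,0,0,-1],
  ],
)

```text
clock: 13.02
position: [0.4755, 0.1117, 0.073]
ee_rot: [0.312, 0.95, -0.0, -0.0]
ft_force: [-2.0, -4.8, -1.3]
grip_width: 0.479
```

```bash
python3 st.py
```

```text
{'clock': 13.025, 'position': [0.4755, 0.1117, 0.073], 'ee_rot': [0.3121, 0.95, -0.0002, -0.0003], 'joint_pos': [-0.5045, 0.1904, 0.1964, 2.0012, -0.0452, 0.9547, 0.6505], 'ft_force': [-1.9624, -4.7618, -1.3053], 'torque': [-1.0021, 0.3723, 0.0966], 'grip_width': 0.4787}
yaw 143.6267606358947
```

Request:
move_arm(
  deltas=[
    [-0.0002,-0.0009,0.001,0,0,0,-1],
    [0,0,0.002,0,0,0,-1],
    [0,0,0.002,0,0,0,-1],
    [0,0,0,0,0,0,-1],
  ],
)

```text
clock: 13.52
position: [0.4755, 0.1113, 0.0682]
ee_rot: [0.312, 0.95, 0.0, 0.0]
ft_force: [-0.9, -1.0, -3.2]
grip_width: 0.484
```

Request:
move_arm(
  deltas=[
    [0,0,0.0015,0,0,0,-1],
    [0,0,0.001,0,0,0,-1],
    [0,0,0,0,0,0,-1],
  ],
)

```text
clock: 13.9
position: [0.4755, 0.1112, 0.0658]
ee_rot: [0.312, 0.95, 0.0, 0.0]
ft_force: [-0.2, -0.7, -2.1]
grip_width: 0.481
```

```bash
python3 st.py
```

```text
{'clock': 13.9, 'position': [0.4755, 0.1112, 0.0658], 'ee_rot': [0.3121, 0.9501, 0.0001, 0.0], 'joint_pos': [-0.5027, 0.2001, 0.1961, 2.0078, -0.0482, 0.9378, 0.6542], 'ft_force': [-0.2225, -0.7071, -2.1095], 'torque': [-0.0616, 0.0481, 0.0241], 'grip_width': 0.4811}
yaw 143.63432304160267
```

Nearly home; the shoulder is expected at a TCP z of about 0.065.

Request:
move_arm(
  deltas=[
    [0,0,0.001,0,0,0,-1],
    [0,0,0.0005,0,0,0,-1],
    [0,0,0,0,0,0,-1],
  ],
)

```text
clock: 14.28
position: [0.4756, 0.1112, 0.065]
ee_rot: [0.312, 0.95, 0.0, 0.0]
ft_force: [-4.0, -1.9, 5.9]
grip_width: 0.482
```

Request:
move_arm(
  deltas=[
    [0,0,0.0004,0,0,0,-1],
    [0,0,0,0,0,0,-1],
  ],
)

```text
clock: 14.52
position: [0.4756, 0.1112, 0.0649]
ee_rot: [0.312, 0.95, 0.0, 0.0]
ft_force: [-5.5, -2.1, 12.2]
grip_width: 0.483
```

Home: 18.0 mm below the tooth-top contact, and firm. I'll ease the pressure and swing towards the rib (yaw about 166).

Request:
move_arm(
  deltas=[
    [0,0,-0.001,0,0,0,-1],
    [0,0,0,0,0,-3,-1],
    [0,0,0,0,0,-3,-1],
    [0,0,0,0,0,-3,-1],
    [0,0,0,0,0,0,-1],
  ],
)

```text
clock: 15.15
position: [0.4754, 0.1112, 0.065]
ee_rot: [0.237, 0.972, 0.0, -0.0]
ft_force: [-2.0, -0.9, 0.2]
grip_width: 0.476
```

```bash
python3 st.py
```

```text
{'clock': 15.15, 'position': [0.4754, 0.1112, 0.065], 'ee_rot': [0.2367, 0.9716, 0.0001, -0.0001], 'joint_pos': [-0.4866, 0.2012, 0.1785, 2.0077, -0.0443, 0.9363, 0.8074], 'ft_force': [-1.9893, -0.9021, 0.1762], 'torque': [-0.0475, 0.3547, -0.002], 'grip_width': 0.4761}
yaw 152.611028981898
```

Request:
move_arm(
  deltas=[
    [0,0,0,0,0,-3,-1],
    [0,0,0,0,0,-3,-1],
    [0,0,0,0,0,-3,-1],
    [0,0,0,0,0,-3,-1],
    [0,0,0,0,0,-1.6,-1],
    [0,0,0,0,0,0,-1],
  ],
)

```text
clock: 15.9
position: [0.4752, 0.111, 0.065]
ee_rot: [0.12, 0.993, -0.0, -0.0]
ft_force: [-3.6, -0.7, 2.7]
grip_width: 0.48
```

```bash
python3 st.py; python3 look.py 4 .44 .12 .08
```

```text
{'clock': 15.9, 'position': [0.4752, 0.111, 0.065], 'ee_rot': [0.1203, 0.9927, -0.0, -0.0002], 'joint_pos': [-0.4628, 0.2011, 0.1525, 2.0066, -0.0378, 0.937, 1.0387], 'ft_force': [-3.5956, -0.7439, 2.721], 'torque': [-0.2189, 0.8148, -0.0268], 'grip_width': 0.4796}
yaw 166.17814955657576
top crop origin 235 186
side crop origin 242 154
```

View pics/c4.png

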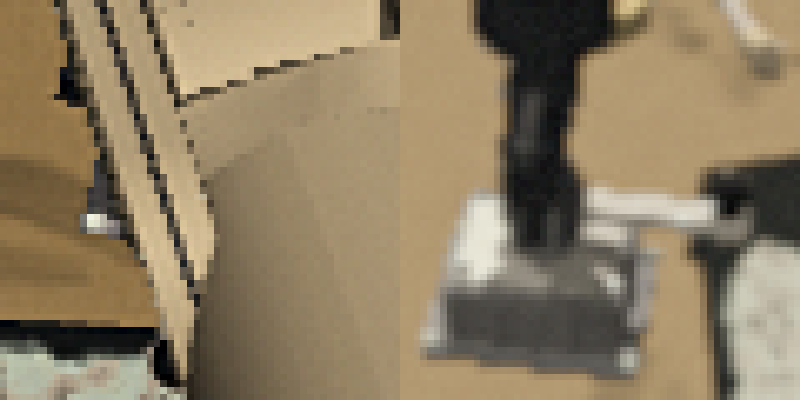

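Request:
move_arm(
  deltas=[
    [0,0,0,0,0,0,1],
    [0,0,0,0,0,0,1],
    [0,0,0,0,0,0,1],
    [0,0,0,0,0,0,1],
    [0,0,-0.01,0,0,0,1],
    [0,0,-0.02,0,0,0,1],
    [0,0,-0.03,0,0,0,1],
    [0,0,-0.03,0,0,0,1],
    [0,0,-0.03,0,0,0,1],
  ],
)

```text
clock: 17.12
position: [0.4754, 0.1111, 0.1868]
ee_rot: [0.12, 0.993, 0.0, 0.0]
ft_force: [-0.5, 0.8, 1.3]
grip_width: 1.002
```

Request:
move_arm(
  deltas=[
    [0,0.04,0,0,0,0,1],
    [0,0.04,0,0,0,0,1],
    [0,0.04,0,0,0,0,1],
    [0,0.04,0,0,0,0,1],
    [0,0.04,0,0,0,0,1],
    [0,0.04,0,0,0,0,1],
    [0,0.04,0,0,0,0,1],
    [0,0,0,0,0,0,1],
  ],
)

```text
clock: 18.12
position: [0.541, 0.3865, 0.1848]
ee_rot: [0.118, 0.993, 0.0, -0.0]
ft_force: [0.4, -0.8, -0.5]
grip_width: 1.001
```

```bash
python3 st.py; python3 look.py 5 .44 .12 .08
python3 - <<'E'
import numpy as np,cv2
from h import *
for n in("top","side"):
    a=np.load(f"pics/{n}5.npz");P=cloud(n,a["d"]).reshape(-1,3);c=a["im"].reshape(-1,3).astype(int)
    yb=.110 if n=="top" else .1145
    def near(x,y,r,z0,z1): return P[(np.hypot(P[:,0]-x,P[:,1]-y)<r)&(P[:,2]>z0)&(P[:,2]<z1)]
    H=near(.476,yb,.032,.088,.105); print(n,"hub",len(H),cv2.minEnclosingCircle(H[:,:2].astype(np.float32)),np.median(H[:,2]))
    K=near(.376,yb+.025,.035,.095,.12); print("knob",len(K),K.mean(0),(K.min(0)+K.max(0))/2,K[:,2].max())
    A=near(.418,yb+.014,.032,.075,.088); v=np.linalg.svd(A-A.mean(0))[2][0]; print("arm",len(A),A.mean(0),np.degrees(np.arctan2(v[1],v[0]))%180)
    C=near(.475,yb,.075,.043,.055); print("cover",len(C),cv2.minAreaRect((C[:,:2]*1000).astype(np.float32)))
E
```

```text
{'clock': 18.125, 'position': [0.541, 0.3865, 0.1848], 'ee_rot': [0.1179, 0.993, 0.0005, -0.0005], 'joint_pos': [-0.7133, 0.4429, 0.0343, 1.4092, -0.0167, 1.2897, 0.6568], 'ft_force': [0.4121, -0.751, -0.4993], 'torque': [-0.0069, 0.0004, 0.0051], 'grip_width': 1.0011}
yaw 166.46187710542387
top crop origin 235 186
side crop origin 242 154
top hub 131 ((0.4761725068092346, 0.11007723957300186), 0.023770196363329887) 0.09648167483150674
knob 52 [0.38002934 0.13521862 0.10724181] [0.38033485 0.13572442 0.10711407] 0.11278270492210499
arm 159 [0.41872474 0.12473551 0.08379481] 165.88989156854345
cover 739 ((476.2278137207031, 109.87740325927734), (83.48887634277344, 97.78683471679688), 76.39894104003906)
side hub 57 ((0.4678833484649658, 0.11387517303228378), 0.025048652663826942) 0.09561920747850537
knob 29 [0.37999437 0.14305513 0.10441041] [0.38013617 0.14179444 0.10304802] 0.11109374272005011
arm 84 [0.41710166 0.13035326 0.08275521] 164.6977614686132
cover 204 ((467.2936096191406, 124.66383361816406), (67.78005981445312, 75.18895721435547), 74.59747314453125)
```

View pics/c5.png

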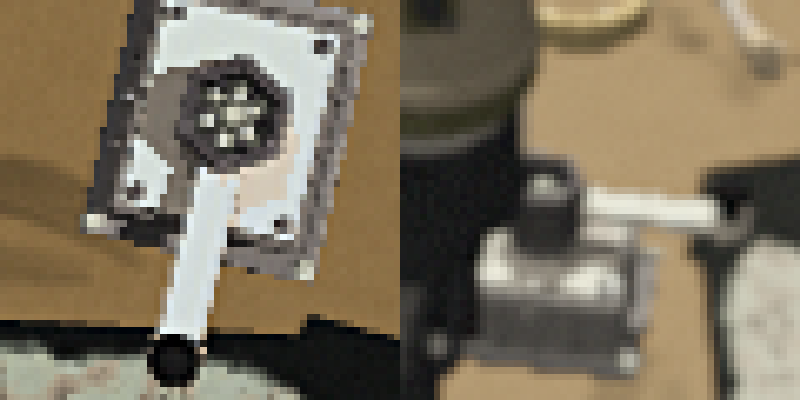

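The top crop shows the hub over the collar at (235,112), with the arm running to the knob at (175,360) and covering the rib. The hub top is at 96 mm, which is 62 + 34, so it is home. The arm lies at 165.3–165.9° against the box's 166.4°. The gripper is well clear.

```bash
python3 -c "
from workcell import manip
print(manip.hand_in())"
```

```text
the job is handed in; nothing more can be done
None
```

The crank lever is fully home on the grey drive box's shaft, its arm lies over the index rib, and I have handed the job in at about 18 s.

- **Fitting:** I gripped the lever across its hub flats and lowered it until the lands rested on the teeth. I then turned it about 50° under roughly 3–8 N until it dropped in. I pushed it down 18.0 mm to a firm stop on the shoulder; the highest force reading was about 12 N.
- **Swing:** I turned it about 22° back, with the shaft, released it and drew the gripper clear.
- **Last checks, from the top camera:** The hub top is at about 96 mm, where it should be when home. The arm is at 165.3–165.9° and the rib at about 166.4°, so within about 1°.
- **Disagreements:** The side camera put the arm at 164.7°, but the gripper partly blocked its view, and its hub and cover positions there were off. The two cameras also differed by about 3–6 mm in y throughout.
- **Bystanders:** I moved nothing near the jar, sanding block, tape or yellow box, but I did not re-measure them.

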